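Take the filter plate from under the photometer's flap and show it at the viewing panel

ROBOT

A 7-joint arm with a two-finger parallel gripper is mounted at the origin on the work surface. World frame = base frame: x ahead of the robot, y to its left, z up, the work surface at z = 0. Lengths are in m, angles in rad, forces in N, time in s.
With the tool pointing down it reaches from about 0.4 to 0.9 m from the base axis. Payload 5.5 kg.
Tool frame: the origin (TCP) lies at the very end of the fingers, on their centre line; the grasp point (between the pads) lies 19 mm behind it; z points along the fingers, y is the direction in which the jaws open and shut (so a half turn about z gives the same grasp; the last joint's range is limited). The gripper opens to 92 mm and grips with 3 to 60 N. Pads are 19 mm wide; open, the fingers measure 130 mm over their backs; the gripper's body (75 mm by 190 mm) begins 47 mm behind the grasp point.
Start: joints at [1.383, 0.501, -0.427, 1.55, 0.221, 1.138, -0.21], TCP at [0.283, -0.585, 0.227] pointing down, gripper open.
Joint ranges: [-2.88, 2.88], [-0.31, 2.03], [-1.54, 1.56], [0.2, 2.42], [-1.41, 4.55], [0.19, 2.02], [-2.57, 2.57]. Speed limits (rad/s): [2.57, 2.57, 3.14, 3.14, 3.14, 3.14, 3.14].

INTERFACE

Orientations are given as a unit quaternion [w, x, y, z].
In Python, from bench import arm, planner, cams gives the robot as it stands. Calls block until the motion is done:
- arm.move_ptp(position, orientation): joint-space move of the TCP to a pose.
- arm.move_l(position, max_speed=0.15, rotation=None): straight line of the TCP; rotation=None keeps the orientation; max_speed is the mean speed in m/s.
- arm.movej(angles): joint-space move.
- arm.grip(opening, grasp_force=None): finger opening in m; grasp_force is the grip in N (None keeps the last); returns when the fingers have stopped.
- arm.dwell(seconds).
- planner.solve_ik(position, orientation): joint angles nearest the present ones, or None.
- arm.sense(): the state.
- cams.grab_frame(name): name is "scene" or "top" or "wrist"; returns the picture (384x512x3 uint8, red, green, blue); there is no depth.
- cams.calibration(name): a dict with "mtx" (3x3 intrinsics, pixels), "extrinsics" (4x4, takes a point from camera to world coordinates); the wrist camera has in their place "hand_eye" (4x4, takes a point from camera to tool coordinates, whose origin is the TCP and whose axes are the flange's). Camera axes: x right, y up, looking along -z (the intrinsics and any distortion apply to the point x, -y, -z); pixel columns grow to the right and rows downward; lengths in m; the calibration is good to about 2 mm. A picture is of the moment at which its call begins: read the wrist's pose just before it. calibration takes no time and is no camera call.
A pose or a line that the arm cannot do raises arm.MotionError and nothing moves.
- arm.job_done(): hands the job in, once; it reports no verdict.
The state is a dict: "t": time; "qpos": joint angles; "qvel": joint speeds; "tau": joint torques, N m; "eef_pos": TCP position; "eef_rot": TCP orientation; "force": force on the tool from outside, world axes, zero at the start; "moment": the same for the moment, N m; "gripper_width": finger opening in m.
Only numpy, scipy, OpenCV 4.12 (cv2) and the standard library are available. Lean on these libraries where they do the work, as an engineer would, in place of code of your own. Each camera call takes 0.05 s, during which the arm holds its last target. There are 200 camera calls.

TASK

Lift the hooded flap on top of the photometer so that it stands open, draw the filter plate hidden beneath it straight up out of its slot, and show it at the viewing panel: hold it upright about 5 cm in front of the lit face, square to that face, with its round window level with and centred on the face, the plate not touching the panel. Finish while still holding the plate there steadily, with the flap left open; leave the reagent bottle, beaker and conical flask where they are.

Things in the scene. Friction and masses are not known exactly. Their poses are not given: they have to be found in the camera images.
- instrument: Filter photometer, fixed: white box, x -105 to +135 mm, y -95 to +95 mm about its origin, 110 mm high. Origin: on the underside below the centre of the filter slot; z up; front (dark display, 3 buttons) faces -x, towards the robot. Slot in the top face: 60 mm (x) by 12 mm (y), floor 50 mm above the bench. Stands left or right, the viewing panel on the other side.
- flap (a joint): Flap angle, rad: 0 closed, grows as the front edge swings up and over to the far side, stop at 1.85. Stiff hinge (0.25 N m friction, flap 0.22 kg): it stays where left. From 1.6 on a gripper has room over the slot. Grey hood, open below, 110 (x) by 90 (y) by 58 mm high, 4 mm walls, on the instrument's top around the slot.
- flap_hinge (a point): Point on the flap's hinge axis, fixed to the instrument at 62 mm along its +x from its origin, 112 mm above the bench, mid width. The hinge axis runs along the instrument's y. Axes as the instrument's.
- flap_handle (a point): Centre of the flap's steel grip bar: round, 10 mm thick, along the instrument's y, 54 mm free between its end posts, 50 mm in front of the hood's front wall. Closed: 160 mm in front (-x) of the hinge axis and 38 mm above it; turns with the flap. Can be pinched from above across x with the tool pointing down through the whole swing, the bar turning in the fingers.
- filter: Aluminium filter plate, 0.11 kg, upright in the slot under the closed flap. Origin: centre of its bottom edge; z up, x along its broad side, y square to its faces. Frame 56 (x) by 8 (y) by 70 mm high; on it a grip tab 30 (x) by 10 (y) mm, 70 to 105 mm above the bottom. In the slot (play 2 mm a side) axes as the instrument's, bottom 50 mm above the bench, tab top 45 mm above the instrument.
- filter_window (a point): Centre of the round glass window (34 mm across) of the filter plate, 36 mm above its bottom edge. Axes as the plate's.
- panel: Viewing panel fixed to the bench: a foot 100 mm (x) by 150 mm (y) by 12 mm, carrying an upright slab 14 mm (x) by 160 mm (y), its top 167 mm above the bench. Origin: centre of the underside; z up; the lit white face looks to its +x, roughly away from the robot.
- panel_face (a point): Centre of the lit face (138 mm wide, 128 mm high), 9 mm in front of the panel's origin along +x, 95 mm above the bench. Its x axis points out of the face, y along it, z up.
- reagent_bottle: Bystander: amber bottle with black cap, 72 mm across, 150 mm high; origin at the centre of its underside.
- beaker: Bystander: open glass beaker, 68 mm across the rim, 90 mm high; origin at the centre of its underside.
- conical_flask: Bystander: glass conical flask, 72 mm across the foot, 110 mm high; origin at the centre of its underside.
Mind the look-alikes: they are no part of the job. Leave any blue or red look-alike of the panel alone.

How it is judged:
On the way, in this order (a step that is already met when the one before it is completed fails the run):
1. the flap is swung up until it stands open, the plate still in its slot (value of joint flap above 1.2 rad and z of filter in the frame of instrument below 0.06 m), for 0.2 s.
2. the plate is drawn clear out of its slot, upright in the fingers, the flap still open (z of filter in the frame of instrument above 0.112 m and value of joint flap above 1 rad and contact force between the fingers and filter above 0.5 N and angle between filter's own z axis and vertical below 0.35 rad), for 0.1 s.
At the end, for the whole second after the job is handed in: Plate at rest in the fingers, clear of panel and photometer; window centre 20-100 mm in front of the lit face, within 25 mm of its centre sideways and in height; plate upright and parallel to the face within 12 degrees; flap open over 1.0 rad (x of filter_window in the frame of panel_face between 0.02 and 0.1 m and y of filter_window in the frame of panel_face between -0.025 and 0.025 m and z of filter_window in the frame of panel_face between -0.025 and 0.025 m and angle between the y axis of filter and the x axis of panel, either way round below 0.21 rad and angle between filter's own z axis and vertical below 0.21 rad and contact force between the fingers and filter above 0.5 N and contact force between filter and panel below 0.05 N and contact force between filter and instrument below 0.05 N and linear speed of filter below 0.03 m/s and value of joint flap above 1 rad); the arm keeps its last pose, push and grip.
It fails at once if the reagent bottle is shifted by more than 25 mm or tipped (distance of reagent_bottle from where it was at the start of the episode above 0.025 m or angle between reagent_bottle's own z axis and vertical above 0.3 rad).
It fails at once if the beaker is shifted by more than 25 mm or tipped (distance of beaker from where it was at the start of the episode above 0.025 m or angle between beaker's own z axis and vertical above 0.3 rad).
It fails at once if the conical flask is shifted by more than 25 mm or tipped (distance of conical_flask from where it was at the start of the episode above 0.025 m or angle between conical_flask's own z axis and vertical above 0.3 rad).
It fails at once if the plate is knocked against the viewing panel (contact force between filter and panel above 3 N).
It also fails if it takes over 58 s, if anything falls off the work surface, if the arm or the gripper's body presses on something with over 40 N, if the wrist force passes 120 N, or if a joint passes its speed limit or range.

## Working session

There is one attempt and no reset: what is moved stays moved. The work goes in short steps, each a Python script; the robot and the scene stay as the last script left them, time stands still between calls to the robot, and variables do not carry over. Pictures are saved under pics/ and viewed, about 8 in all and at most 12, crops included, and the job is handed in when it is done.

```bash
mkdir -p pics; ls; python3 - <<'E'
from bench import arm,planner,cams
import cv2,numpy as np
np.set_printoptions(precision=4,suppress=True)
for n in ("scene","top"):
    f=cams.grab_frame(n); cv2.imwrite(f"pics/{n}0.png",f[:,:,::-1]); print(n,cams.calibration(n))
print(cams.calibration("wrist")); print(arm.sense())
E
```

```text
pics
scene {'mtx': array([[371.2448,   0.    , 254.9338],
       [  0.    , 371.2448, 194.7349],
       [  0.    ,   0.    ,   1.    ]]), 'extrinsics': array([[ 0.2789, -0.7885,  0.5482,  1.1183],
       [ 0.9603,  0.2261, -0.1634, -0.1607],
       [ 0.0049,  0.572 ,  0.8202,  0.9584],
       [ 0.    ,  0.    ,  0.    ,  1.    ]])}
top {'mtx': array([[435.4927,   0.    , 257.467 ],
       [  0.    , 435.4927, 195.6758],
       [  0.    ,   0.    ,   1.    ]]), 'extrinsics': array([[-0.0016,  0.9947, -0.1027,  0.4409],
       [-1.    , -0.0022, -0.0058,  0.0021],
       [-0.006 ,  0.1027,  0.9947,  1.3313],
       [ 0.    ,  0.    ,  0.    ,  1.    ]])}
{'mtx': array([[275.2068,   0.    , 256.548 ],
       [  0.    , 275.2068, 191.0691],
       [  0.    ,   0.    ,   1.    ]]), 'hand_eye': array([[-0.0008,  0.9673,  0.2537,  0.068 ],
       [ 1.    ,  0.0006,  0.0009, -0.0013],
       [ 0.0007,  0.2537, -0.9673, -0.1567],
       [ 0.    ,  0.    ,  0.    ,  1.    ]])}
{'t': 0.1, 'qpos': array([ 1.3832,  0.5017, -0.4268,  1.5513,  0.2208,  1.1383, -0.2103]), 'qvel': array([-0.0015, -0.0011, -0.0011, -0.0027, -0.0015,  0.0012,  0.0002]), 'tau': array([ -0.0113, -56.7866,  -5.8384, -27.9918,  -0.0691,   0.0241,
        -0.    ]), 'eef_pos': array([ 0.2829, -0.5845,  0.2258]), 'eef_rot': array([-0.0008,  0.9747,  0.2235, -0.0002]), 'force': array([ 1.0237, -0.7274,  0.1686]), 'moment': array([-0.0514,  0.0465,  0.0107]), 'gripper_width': 0.09173231781422532}
```

View pics/scene0.png

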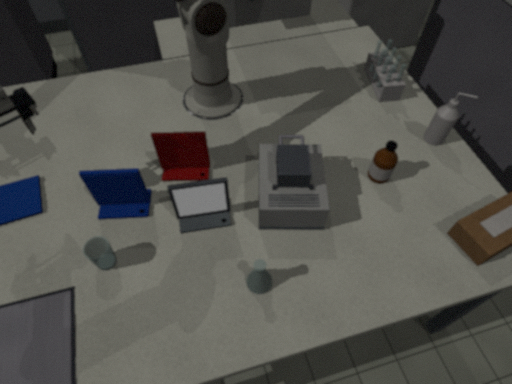

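View pics/top0.png

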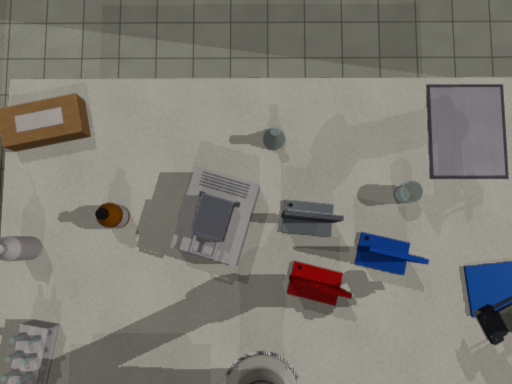

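The scene view shows the photometer near (293,185) and the grey panel with its lit face near (200,200). The bottle is at (383,162), the flask at (259,277) and the beaker at (101,253). The top view shows the photometer at (217,217) and the panel at (310,216). Next I'll take enlarged crops to pick corners.

```bash
python3 - <<'E'
import cv2,numpy as np
def crop(n,x,y,w,h,s):
    im=cv2.imread(f"pics/{n}0.png")[y:y+h,x:x+w]
    im=cv2.resize(im,None,fx=s,fy=s,interpolation=cv2.INTER_CUBIC)
    im=cv2.convertScaleAbs(im,alpha=1.3)
    for k in range(0,w,10): cv2.line(im,(k*s,0),(k*s,6 if k%50 else 14),(0,0,255)); (k%20==0) and cv2.putText(im,str(x+k),(k*s,22),0,.35,(0,0,255))
    for k in range(0,h,10): cv2.line(im,(0,k*s),(6,k*s),(0,0,255)); (k%20==0) and cv2.putText(im,str(y+k),(8,k*s+4),0,.35,(0,0,255))
    return im
cv2.imwrite("pics/top1.png",crop("top",160,150,195,130,4))
cv2.imwrite("pics/scene1.png",crop("scene",150,125,190,115,4))
E
```

```text
(no output)
```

View pics/top1.png

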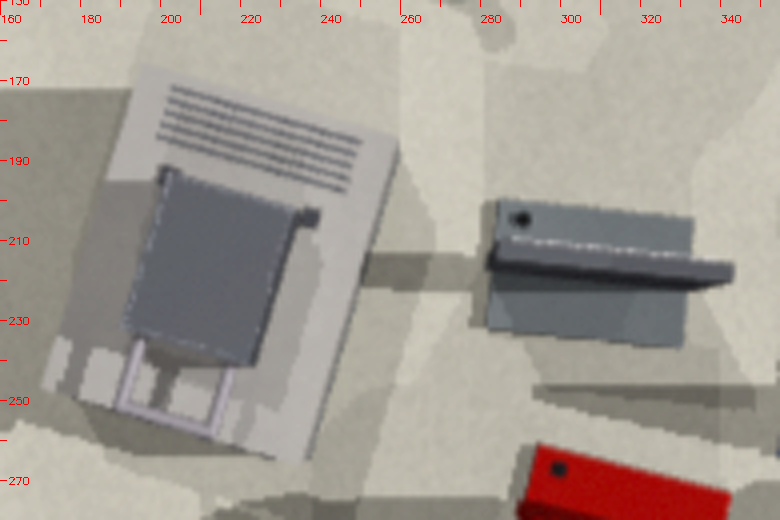

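View pics/scene1.png

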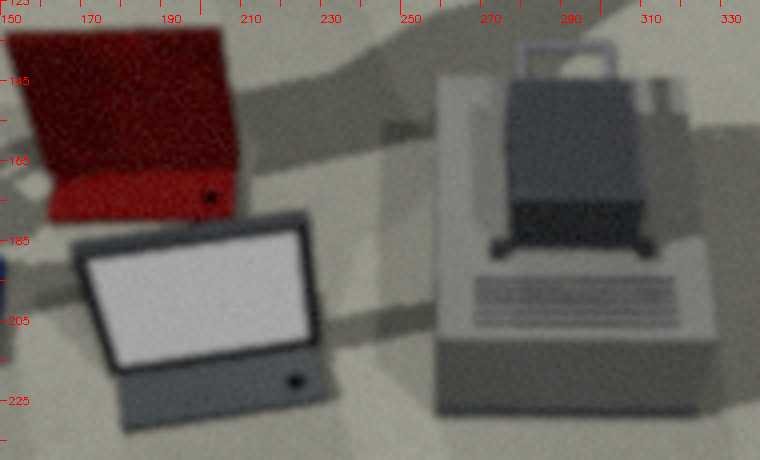

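In the top crop, the instrument's top-face corners are at about (194,166), (260,187), (237,264.5) and (170.5,247), and the handle bar is centred near (202,255). The panel foot corners are at (284,200), (333,205), (331,237) and (282,232). In the scene crop, the lit face corners are at (171,190), (225,183), (227.5,210) and (180,217.5). I'll fit both poses to these points.

```bash
cat > h.py <<'E'
import numpy as np,cv2
from scipy.spatial.transform import Rotation as R
from scipy.optimize import least_squares
np.set_printoptions(precision=4,suppress=True)
def proj(K,T,P):
    p=(np.atleast_2d(P)-T[:3,3])@T[:3,:3]; return np.c_[K[0,2]+K[0,0]*p[:,0]/-p[:,2],K[1,2]+K[1,1]*p[:,1]/p[:,2]]
def w2(pose,P):
    c,s=np.cos(pose[2]),np.sin(pose[2]); P=np.atleast_2d(P)
    return np.c_[pose[0]+c*P[:,0]-s*P[:,1],pose[1]+s*P[:,0]+c*P[:,1],P[:,2]]
def fit(obs,x0): # obs: list of (K,T,[model],[px])
    f=lambda x:np.concatenate([(proj(K,T,w2(x,m))-p).ravel() for K,T,m,p in obs])
    r=least_squares(f,x0,loss='soft_l1'); return r.x,r.fun.reshape(-1,2)
E
python3 - <<'E'
from h import *
from bench import cams
c={n:cams.calibration(n) for n in("top","scene")}
def O(n,l): l=np.array(l,float); return (c[n]["mtx"],c[n]["extrinsics"],l[:,:3],l[:,3:])
it=O("top",[(.135,.095,.11,193.7,166.2),(.135,-.095,.11,259.7,186.7),(-.105,-.095,.11,237,264.5),(-.105,.095,.11,170.5,247),(-.098,0,.15,201.7,255.2)])
is_=O("scene",[(.135,-.095,.11,259,209.5),(.135,.095,.11,329,209.5),(-.105,-.095,.11,259.2,143.7),(.135,-.095,0,259,228.7),(.135,.095,0,325,228.7)])
pt=O("top",[(.05,.075,.012,284.2,199.7),(.05,-.075,.012,333.2,204.7),(-.05,-.075,.012,330.7,237),(-.05,.075,.012,281.7,232),(.007,-.08,.167,343.2,216)])
ps=O("scene",[(.009,-.069,.159,171.2,190),(.009,.069,.159,225,183),(.009,.069,.031,227.5,210),(.009,-.069,.031,180,217.5),(.05,-.075,.012,181.2,233),(.05,.075,.012,232.5,224.5)])
for nm,a in(("instr",[[it],[is_],[it,is_]]),("panel",[[pt],[ps],[pt,ps]])):
    for o in a:
        x,r=fit(o,[.5,.1 if nm=="instr" else -.1,-.1]); print(nm,x); 
    print(r)
E
```

```text
instr [ 0.4971  0.1321 -0.272 ]
instr [ 0.4971  0.136  -0.2831]
instr [ 0.4969  0.1335 -0.2721]
[[ 0.5573 -0.3145]
 [-1.0107 -3.1455]
 [-1.4077  1.7745]
 [-0.4597  0.8354]
 [-0.1901 -0.1421]
 [ 0.1964  0.0252]
 [ 0.1351 -0.4122]
 [-1.3358  0.1519]
 [-0.3357  0.9077]
 [-2.1401  0.4713]]
panel [ 0.5078 -0.1409 -0.1019]
panel [ 0.5121 -0.1373 -0.0883]
panel [ 0.5093 -0.1392 -0.0997]
[[-0.6331 -0.6226]
 [-0.4237 -0.8361]
 [-0.5896 -0.2162]
 [-1.1746 -0.1   ]
 [-0.2211 -0.8658]
 [ 0.7076  0.789 ]
 [-1.2448  0.3082]
 [-0.9805 -0.9024]
 [-0.2757 -1.291 ]
 [-1.535  -1.1812]
 [-1.6537 -0.6902]]
```

The fits agree across both cameras to about 4 mm and 0.01 rad. Next I'll check reachability for the whole sequence, then move up above the handle for a close look.

```bash
cat >> h.py <<'E'
INS=np.array([.497,.1335,-.275]); PAN=np.array([.509,-.139,-.098])
def quat(yaw): # jaw (tool y) along world direction yaw, tool down
    y=np.array([np.cos(yaw),np.sin(yaw),0]);z=np.array([0,0,-1.]);q=R.from_matrix(np.c_[np.cross(y,z),y,z]).as_quat(); return q[[3,0,1,2]]
def bar(ins,th): # bar centre, world
    return w2(ins,[.062-.16*np.cos(th)+.038*np.sin(th),0,.112+.16*np.sin(th)+.038*np.cos(th)])[0]
E
python3 - <<'E'
from h import *
from bench import arm,planner,cams
up=np.array([0,0,1])
for k in(0,np.pi):
    print("flip",k)
    for th in(0,.6,1.2,1.75): print(planner.solve_ik(bar(INS,th)-.019*up,quat(INS[2]+k)),bar(INS,th))
    print(planner.solve_ik(bar(INS,0)+.13*up,quat(INS[2]+k)),planner.solve_ik(bar(INS,1.75)+.06*up,quat(INS[2]+k)))
for k in(np.pi/2,-np.pi/2):
    print("plate",k)
    for z in(.122,.29): print(planner.solve_ik([*INS[:2],z],quat(INS[2]+k)))
    k2=k-np.pi/2
    for z in(.131,.29): print(planner.solve_ik(w2(PAN,[.064,0,z])[0],quat(PAN[2]+k2)),planner.solve_ik(w2(PAN,[.064,0,z])[0],quat(PAN[2]+k2+np.pi)))
E
```

```text
flip 0
[ 0.6197  0.5735 -1.3021  2.1407  0.6934  0.9588 -1.3547] [0.4027 0.1601 0.15  ]
[ 0.5592  0.3371 -1.0915  1.978   0.3491  1.0311 -0.9681] [0.4502 0.1467 0.2337]
[ 0.6585  0.5712 -1.2778  1.7588  0.5759  1.2549 -1.042 ] [0.535  0.1228 0.2749]
[ 0.4731  0.6009 -0.9839  1.5794  0.5201  1.2449 -0.8755] [0.6201 0.0988 0.2627]
[ 0.6184  0.0917 -1.0984  1.9821  0.0908  1.1193 -0.7929] [ 0.5359  0.5837 -1.1189  1.4776  0.5264  1.4081 -0.8769]
flip 3.141592653589793
[ 0.6146  0.5648 -1.2922  2.1408  0.6836  0.9524  1.7957] [0.4027 0.1601 0.15  ]
[ 0.6804  0.4458 -1.2874  1.9758  0.487   1.0857  2.0463] [0.4502 0.1467 0.2337]
[ 0.6656  0.5834 -1.2952  1.7587  0.5899  1.2628  2.0879] [0.535  0.1228 0.2749]
[ 0.6092  0.7826 -1.3019  1.5755  0.7649  1.379   2.0946] [0.6201 0.0988 0.2627]
[ 0.7916  0.1452 -1.3069  1.9798  0.1552  1.1284  2.2871] [ 0.604   0.6848 -1.3001  1.4757  0.6589  1.4758  2.1705]
plate 1.5707963267948966
[ 0.5183  0.6187 -1.0759  1.9642  0.6681  0.9683  0.4079]
[ 0.7017  0.4288 -1.2893  1.7945  0.4343  1.251   0.5898]
[ 0.8224  0.6237 -0.8413  1.7757  0.5467  0.9929 -0.3337] [-0.6496  0.9665  1.3522  1.8247 -1.0095  1.2499 -2.2261]
[ 0.8941  0.4529 -0.9322  1.6199  0.3778  1.2613 -0.2049] [-0.6311  0.5513  1.1969  1.6698 -0.5319  1.2927 -2.5714]
plate -1.5707963267948966
[ 0.2966  0.4735 -0.7527  1.9701  0.424   0.8598 -2.5306]
[ 0.6327  0.3593 -1.1625  1.7958  0.351   1.2186 -2.4766]
[-0.6496  0.9665  1.3522  1.8247 -1.0095  1.2499 -2.2261] [ 0.8224  0.6237 -0.8413  1.7757  0.5467  0.9929 -0.3337]
[-0.6311  0.5513  1.1969  1.6698 -0.5319  1.2927 -2.5714] [ 0.8941  0.4529 -0.9322  1.6199  0.3778  1.2613 -0.2049]
```

```bash
python3 - <<'E'
from h import *
from bench import arm,planner,cams
s=arm.sense(); arm.move_l([.283,-.585,.36],max_speed=.2)
arm.move_ptp(bar(INS,0)+[0.01,-.005,.16],quat(INS[2]))
s=arm.sense(); print(s["t"],s["eef_pos"],s["eef_rot"])
f=cams.grab_frame("wrist"); cv2.imwrite("pics/w0.png",f[:,:,::-1])
c=cams.calibration("wrist"); T=np.eye(4); q=s["eef_rot"]; T[:3,:3]=R.from_quat(q[[1,2,3,0]]).as_matrix(); T[:3,3]=s["eef_pos"]
T=T@c["hand_eye"]; np.save("w0.npy",T); im=f[:,:,::-1].copy()
for P in [(-.098,0,.15),(-.098,.027,.15),(-.098,-.027,.15),(-.048,.045,.168),(-.048,-.045,.168),(-.105,.095,.11),(-.105,-.095,.11),(.062,-.045,.168)]:
    p=proj(c["mtx"],T,w2(INS,P))[0]; print(P,p); cv2.drawMarker(im,tuple(int(v) for v in p.round()),(0,0,255),0,8)
cv2.imwrite("pics/w0m.png",cv2.resize(im,(800,600),interpolation=cv2.INTER_CUBIC))
E
```

```text
3.575 [0.4133 0.1543 0.31  ] [-0.0001  0.7979  0.6027  0.0001]
(-0.098, 0, 0.15) [247.43   177.3669]
(-0.098, 0.027, 0.15) [247.1698 154.3526]
(-0.098, -0.027, 0.15) [247.6795 199.4286]
(-0.048, 0.045, 0.168) [293.1561 139.4674]
(-0.048, -0.045, 0.168) [290.7386 218.7203]
(-0.105, 0.095, 0.11) [241.9264  94.884 ]
(-0.105, -0.095, 0.11) [244.113  237.9184]
(0.062, -0.045, 0.168) [386.2252 218.4879]
```

View pics/w0m.png

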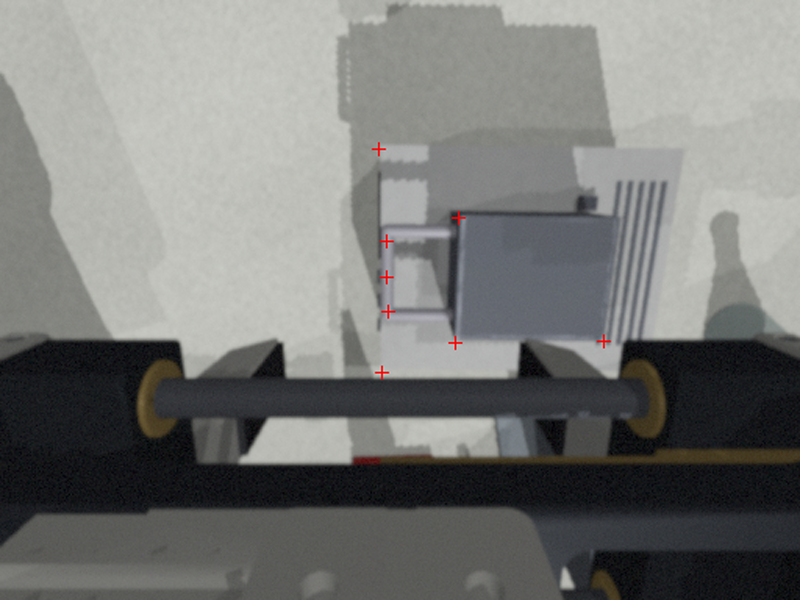

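The wrist view confirms the fit. The bar centre is at about (388,273) of 800 against a predicted (387,277), which is a shift of about +3 mm in instrument y and +1 mm in x. I'll correct for that and then pinch the bar and swing the flap open.

```bash
sed -i 's/INS=np.array(\[[^]]*\])/INS=np.array([.499,.1362,-.275])/' h.py; python3 - <<'E'
from h import *
from bench import arm,planner,cams
up=np.array([0,0,1]); q=quat(INS[2])
arm.grip(.042,15); g=lambda th:bar(INS,th)-.019*up
arm.move_l(g(0)+.05*up,rotation=q); arm.move_l(g(0),max_speed=.08)
s=arm.sense(); print(s["t"],s["force"],s["gripper_width"])
arm.grip(0.0,15); s=arm.sense(); print("gripped",s["t"],s["force"],s["gripper_width"],s["eef_pos"])
if .006<s["gripper_width"]<.014:
    for th in np.linspace(0,1.75,13)[1:]:
        arm.move_l(g(th),max_speed=.1); s=arm.sense(); print("%.2f"%th,s["t"],s["force"],s["gripper_width"],s["eef_pos"]-g(th))
        if np.linalg.norm(s["force"])>40 or s["gripper_width"]<.006: print("stop");break
E
```

```text
6.3583 [-0.0905 -0.4779  0.3254] 0.04214376286245625
gripped 6.9833 [-0.5723 -0.5204  2.2781] 0.00901110488798106 [0.4047 0.1628 0.1311]
0.15 7.375 [-1.9968  0.0875  1.9407] 0.009365512759633439 [-0.0003 -0.      0.    ]
0.29 7.7667 [-4.5282 -0.2463  3.7862] 0.00926629692159187 [-0.0007 -0.      0.0002]
0.44 8.1583 [-8.8984 -0.4694  7.5297] 0.009819393735099654 [-0.0013 -0.      0.0004]
0.58 8.55 [-11.1475  -0.212   12.1527] 0.009458391931527864 [-0.0019 -0.      0.0006]
0.73 8.9417 [-10.5963  -1.4425  15.5541] 0.009355747466601607 [-0.001  -0.0004  0.0012]
0.88 9.3333 [-5.7889 -3.5788 13.858 ] 0.009122533791287557 [ 0.0008 -0.0011  0.0016]
1.02 9.725 [-2.957  -3.0713  7.5237] 0.009414862827273766 [ 0.0018 -0.0017  0.0013]
1.17 10.1167 [-1.1472 -4.8794  6.3625] 0.009584515514189733 [ 0.0015 -0.0018  0.0007]
1.31 10.5083 [ 0.15   -5.7863  4.4948] 0.009448075039018063 [ 0.001  -0.0018  0.0002]
1.46 10.9 [-0.0058 -6.4539  2.7456] 0.00933777471770032 [ 0.0005 -0.0017 -0.0002]
1.60 11.2917 [ 0.0505 -6.9846 -0.1617] 0.009257731627132235 [ 0.0001 -0.0016 -0.0005]
1.75 11.6833 [ 0.09   -6.7286 -0.7793] 0.009391709490411985 [-0.0003 -0.0013 -0.0006]
```

The flap is swung to about 1.75 with the pinch intact (9.4 mm). Next I'll release, retreat, and look over the slot.

```bash
cat >> h.py <<'E'
def look(name,pts,pose):
    from bench import arm,cams
    s=arm.sense(); f=cams.grab_frame("wrist"); c=cams.calibration("wrist"); T=np.eye(4); q=s["eef_rot"]
    T[:3,:3]=R.from_quat(q[[1,2,3,0]]).as_matrix(); T[:3,3]=s["eef_pos"]; T=T@c["hand_eye"]; np.save(name+".npy",T)
    im=cv2.resize(f[:,:,::-1],(800,600),interpolation=cv2.INTER_CUBIC)
    for P in pts:
        p=proj(c["mtx"],T,w2(pose,P))[0]*1.5625; print(P,p); cv2.drawMarker(im,tuple(int(v) for v in p.round()),(0,0,255),0,8)
    cv2.imwrite(f"pics/{name}.png",im); print(s["t"],s["eef_pos"])
E
python3 - <<'E'
from h import *
from bench import arm,planner,cams
p=arm.sense()["eef_pos"]
arm.grip(.042,15); arm.move_l(p+[0,0,.09],max_speed=.12)
arm.grip(.06); arm.move_ptp([INS[0]-.02,INS[1],.30],quat(INS[2]+np.pi/2))
look("w1",[(x,y,.155) for x in(-.015,.015) for y in(-.005,.005)]+[(x,y,.12) for x in(-.028,.028) for y in(-.004,.004)]+[(x,y,.11) for x in(-.03,.03) for y in (-.006,.006)],INS)
E
```

```text
(-0.015, -0.005, 0.155) [400.0949 289.5825]
(-0.015, 0.005, 0.155) [413.9451 289.5406]
(0.015, -0.005, 0.155) [400.2305 329.0181]
(0.015, 0.005, 0.155) [413.7484 328.9771]
(-0.028, -0.004, 0.12) [401.3367 263.304 ]
(-0.028, 0.004, 0.12) [411.4244 263.2736]
(0.028, -0.004, 0.12) [401.5134 330.2716]
(0.028, 0.004, 0.12) [411.1967 330.2422]
(-0.03, -0.006, 0.11) [398.8499 258.7354]
(-0.03, 0.006, 0.11) [413.5855 258.691 ]
(0.03, -0.006, 0.11) [399.1379 328.6785]
(0.03, 0.006, 0.11) [413.2582 328.6356]
15.0583 [0.4796 0.1359 0.3002]
```

View pics/w1.png

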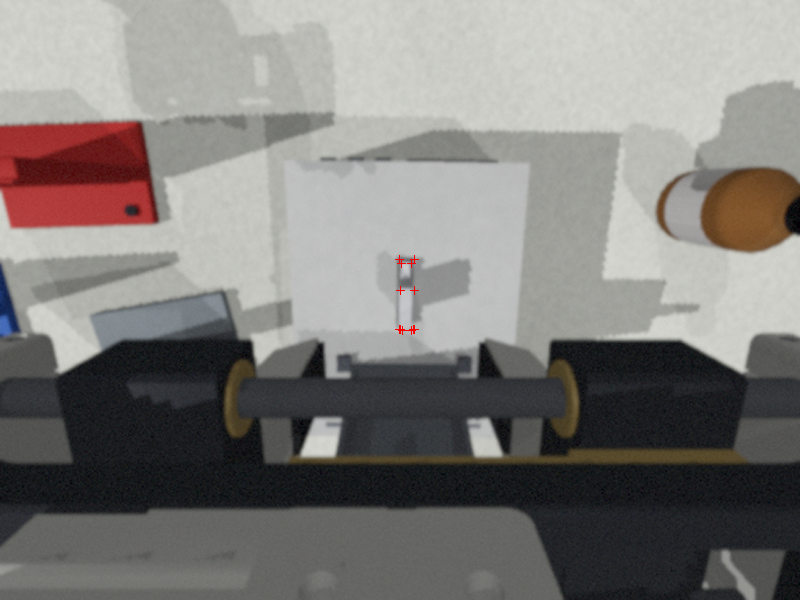

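The wrist view shows the flap standing open and the plate and tab at (405,295), within about 1.5 mm of the prediction at 407. Next I'll grip the tab and draw it straight up.

```bash
python3 - <<'E'
from h import *
from bench import arm,planner,cams
q=quat(INS[2]+np.pi/2); P=lambda z:w2(INS,[0,-.001,z])[0]
arm.move_l(P(.20),rotation=q); arm.grip(.04,15); arm.move_l(P(.123),max_speed=.1)
s=arm.sense(); print(s["t"],s["force"]); arm.grip(0,30); s=arm.sense(); print(s["t"],s["force"],s["gripper_width"],s["eef_pos"])
if .007<s["gripper_width"]<.013:
    for z in(.14,.16,.18,.20,.28):
        arm.move_l(P(z),max_speed=.08); s=arm.sense(); print(z,s["t"],s["force"],s["gripper_width"])
        if np.linalg.norm(s["force"][:2])>20: print("stop");break
f=cams.grab_frame("scene"); cv2.imwrite("pics/s2.png",cv2.resize(f[90:250,130:345,::-1],None,fx=3.5,fy=3.5,interpolation=cv2.INTER_CUBIC))
E
```

```text
17.425 [0.3784 0.1792 0.192 ]
18.0167 [0.483  0.2305 1.3177] 0.009810128031582164 [0.4988 0.1352 0.1232]
0.14 18.3833 [ 0.0576  0.009  -0.749 ] 0.009631517037769448
0.16 18.7833 [-0.814  -0.1593 -0.6813] 0.009584480924142467
0.18 19.1833 [ 0.3224 -0.2217 -1.6251] 0.009777787195646289
0.2 19.5833 [-0.7305 -0.5817 -2.2706] 0.010026963236348744
0.28 20.7333 [ 0.742   0.1312 -1.2046] 0.010032203642727982
```

View pics/s2.png

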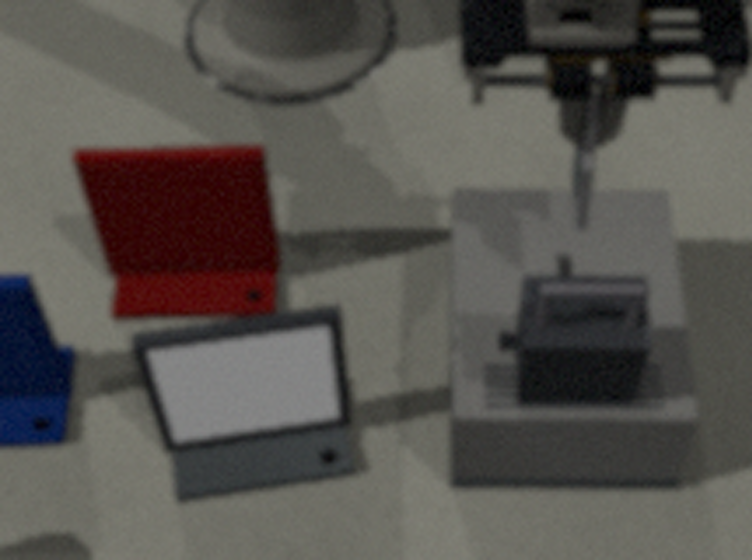

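The scene crop shows the plate hanging upright from the fingers above the slot, about (585,190) in the crop, with the flap open. Next I'll carry it clear sideways, turn it 90°, and stop above the panel for a check.

```bash
python3 - <<'E'
from h import *
from bench import arm,planner,cams
q1=quat(INS[2]+np.pi/2); q2=quat(PAN[2])
arm.move_l(w2(INS,[0,-.001,.30])[0],max_speed=.1); arm.move_l(w2(INS,[-.01,-.13,.30])[0],max_speed=.15)
arm.move_ptp(w2(PAN,[.062,0,.30])[0],q2); arm.dwell(.2)
s=arm.sense(); print(s["t"],s["gripper_width"],s["eef_pos"])
look("w2",[(.007,y,.167) for y in(-.08,.08)]+[(-.007,y,.167) for y in(-.08,.08)]+[(.05,.075,.012),(-.05,.075,.012)],PAN)
E
```

```text
23.3167 0.009685289184156941 [ 0.5704 -0.1439  0.3001]
(0.007, -0.08, 0.167) [328.041 395.624]
(0.007, 0.08, 0.167) [317.8779 170.2915]
(-0.007, -0.08, 0.167) [309.1349 395.5915]
(-0.007, 0.08, 0.167) [296.2183 170.2514]
(0.05, 0.075, 0.012) [390.2221 181.1163]
(-0.05, 0.075, 0.012) [290.0252 180.9313]
23.3167 [ 0.5704 -0.1439  0.3001]
```

View pics/w2.png

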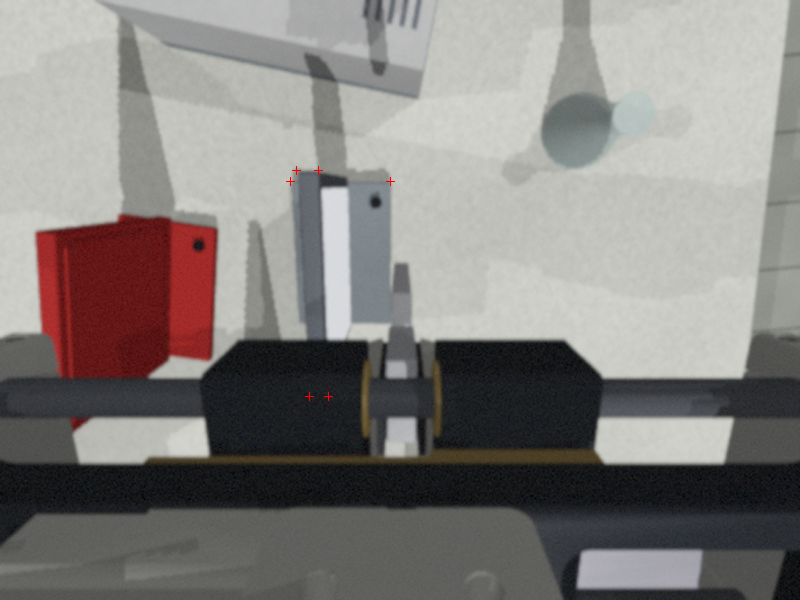

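The wrist view shows the slab top edge at (302–321,172) and the foot corner at (391,182), about 2 mm or less from the model. The plate runs parallel to the slab, and the flask at (580,130) is well clear. Next I'll lower the plate and check the result from the scene camera.

```bash
python3 - <<'E'
from h import *
from bench import arm,planner,cams
arm.move_l(w2(PAN,[.063,0,.20])[0],max_speed=.1); arm.move_l(w2(PAN,[.063,0,.135])[0],max_speed=.05); arm.dwell(.3)
s=arm.sense(); print(s["t"],s["gripper_width"],s["eef_pos"],s["force"])
c=cams.calibration("scene"); f=cams.grab_frame("scene"); x0,y0,k=140,120,4
im=cv2.resize(f[y0:260,x0:340,::-1],None,fx=k,fy=k,interpolation=cv2.INTER_CUBIC)
for P in [(.063,-.028,.062),(.063,.028,.062),(.063,-.028,.132),(.063,.028,.132),(.063,0,.098)]:
    p=proj(c["mtx"],c["extrinsics"],w2(PAN,P))[0]; cv2.drawMarker(im,tuple(int(v) for v in (p-[x0,y0])*k),(0,0,255),0,10)
cv2.imwrite("pics/s3.png",im)
E
```

```text
26.2667 0.009549577072374747 [ 0.5718 -0.1452  0.1352] [-0.5656  0.3122 -1.5053]
```

View pics/s3.png

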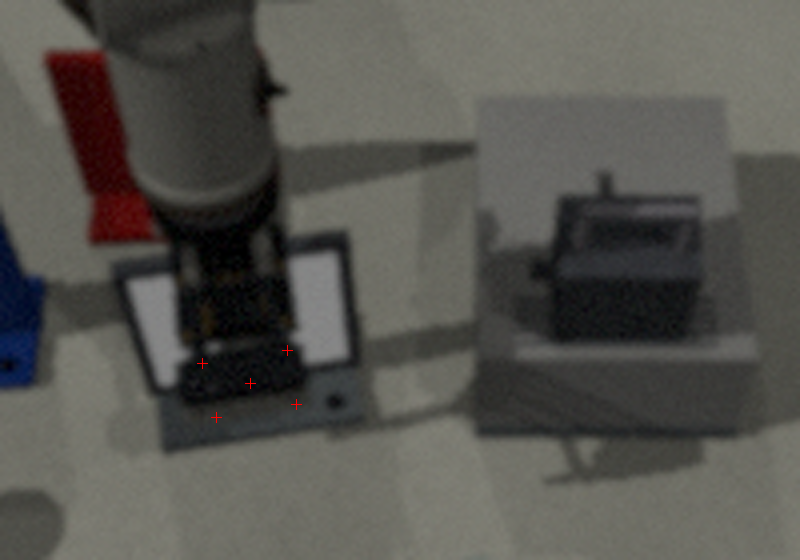

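The scene view shows the gripper centred on the lit face and the flap open. The gripper body hides most of the plate, so I'll check once more with an enhanced crop and the wrist view.

```bash
python3 - <<'E'
from h import *
from bench import cams
a=cv2.imread("pics/s3.png")
f=cams.grab_frame("scene")[195:240,170:245,::-1]; a=cv2.convertScaleAbs(cv2.resize(f,(500,300),interpolation=cv2.INTER_CUBIC),alpha=2)
look("w3",[(.009,.069,.159),(.009,.069,.031),(.063,.028,.132),(.063,.028,.062)],PAN)
w=cv2.imread("pics/w3.png")[100:350,200:700]
cv2.imwrite("pics/c3.png",np.vstack([a,w]))
E
```

```text
(0.009, 0.069, 0.159) [222.7112 186.4879]
(0.009, 0.069, 0.031) [310.1305 186.2161]
(0.063, 0.028, 0.132) [402.9207 296.6976]
(0.063, 0.028, 0.062) [402.3213 264.4685]
26.3667 [ 0.5717 -0.1452  0.1351]
```

View pics/c3.png

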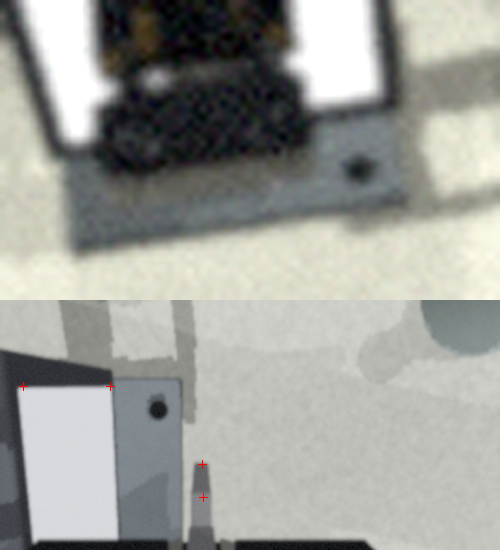

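The wrist view shows the lit face's corners on their markers, (22,387) and (110,387) in the combined picture. The plate's outer edge also lies on its predicted top and bottom points, (203,497) and (202,464), so it is upright, square and clear of the panel. I'll hand in.

```bash
python3 - <<'E'
from bench import arm
s=arm.sense(); print(s["t"],s["gripper_width"],abs(s["qvel"]).max(),s["force"]); arm.job_done()
E
```

```text
26.4167 0.010073280953157255 0.0014562989769645524 [-0.37808099 -0.64348726 -1.28618246]
the job is handed in; nothing more can be done
```

I opened the flap to about 1.75 rad by its grip bar and drew the plate straight up out of its slot. I then turned it 90° and handed in at 26.4 s, still holding it in front of the lit face. I took 10 camera frames and viewed 10 pictures.

**Last checks:**
- **Grip:** the finger opening was 10 mm, matching the tab thickness. The arm was at rest and the tool force was about 1.5 N, roughly the plate's weight.
- **Position:** by calculation the window is about 54 mm in front of the face, centred sideways and about 3 mm high. In the wrist view the lit face's corners and the plate's outer edge landed on their predicted points, so the plate is upright, square and clear of the panel.
- **Flap and bystanders:** the scene picture shows the flap still open. The arm kept clear of the bottle, beaker and flask; I did not measure their final positions.

**Weak points:**
- The window could not be seen directly from the scene camera at the end because the gripper hid it, so its position rests on the wrist view and the grasp geometry.
- The panel position from the two fixed cameras differed by about 4 mm, well inside the tolerance.

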